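# Put the eraser away in the wooden case

## Robot

A 6-joint arm with a two-finger parallel gripper is mounted at the origin on a cart in front of the work surface, level with it; the furniture and walls round the work are solid. World frame = base frame: x ahead of the robot, y to its left, z up, the work surface at z = 0. Lengths are in m, angles in rad, forces in N, time in s.
With the tool pointing down it reaches from about 0.325 to 0.875 m from the base axis. Payload 4.4 kg.
Tool frame: the origin (TCP) lies at the very end of the fingers, on their centre line; the grasp point (between the pads) lies r.hold_point_z behind it (r.hold_point_z is the distance from the TCP to the grasp point, in m); z points along the fingers, y is the line along which they close (so a half turn about z gives the same grasp; the last joint's range is limited). The gripper opens to 85 mm and grips with 20 to 120 N. Pads are 22 mm wide; open, the fingers measure 114 mm over their backs; the gripper's body (76 mm by 85 mm) begins 54 mm behind the grasp point. The pads swing forward as they close: fully open they stand 13 mm farther back than shut.
Start: joints at [1.135, 0.207, 1.542, -0, 1.393, -0.15], TCP at [0.162, 0.552, 0.231] pointing down, gripper open.
Joint ranges: [-2.73, 2.73], [-0.86, 2.22], [0.23, 2.46], [-1.11, 4.25], [0.08, 2.63], [-2.82, 2.82]. Speed limits (rad/s): [2.79, 2.79, 3.14, 3.14, 3.14, 3.14].

## Interface

Orientations are given as a unit quaternion [x, y, z, w].
In Python, from cell import r gives the robot as it stands.
- The arm moves only by the tool move_arm, never from a script. Its argument "increments" is a list of rows, each an object with "linear": the shift along the world's x, y, z in cm, a list of three; "yaw": the turn about the world's z in degrees. In form: [{"linear": [x, y, z], "yaw": yaw}, ...]. A call has 1 to 12 rows; each row shifts and turns the commanded pose from where the row before left it; what a row does not reach is not made up. A row lasts 1/12 s, in which the tool goes at most 41.7 mm and 7.16 degrees, less where a joint would pass 70% of its speed; a pose out of reach is approached as far as the arm can. A call with a gripper value outside its range is refused whole. "hand" is the gripper command: -1 is shut, 1 is fully open, values between are in proportion, set as the call begins (left out, the last holds). The fingers move at their own pace and stop on an object; "force" is the grip in N (left out, the last holds). Time passes only in rows, so rows that do not move let the fingers close. It gives the time, the measured TCP pose, the force, the opening and the grip force at its end, in the units of the state.
- r.sense(): the state, without advancing time (a new reading comes with each control period).
- r.snapshot(name): name is "scene" or "top" or "wrist"; returns a dict with "pixels" (384x512x3 uint8, red, green, blue), "mtx" (3x3 intrinsics, pixels), "k1" (the pictures are not rectified: a ray, as slopes to the right and down, at radius r is drawn at 1 + k1 r^2 times it, then the intrinsics apply), "R" (3x3) and "t" (3): a world point X has camera coordinates R X + t. Camera axes: x right, y down, z forward; pixel columns grow to the right and rows downward; lengths in m; the calibration is good to about 2 mm. A picture is of the moment at which its call begins. There is no depth.
- r.sign_off(): hands the job in; it is judged then, once.
Trained networks look in the newest picture that a camera, given by its name, has taken for a name from the list of things; names that differ only in an ending like _2 or _b are one class to them, and where a whole thing is asked for, a point or a joint stands for the part that bears it (a point fixed in the world has none). Each returns a list of dicts, best first, with "conf" (0 to 1); they miss things now and then, are a little off and sometimes report something else, mostly with a low value. They report only what shows in the picture. A call takes as long as a camera call. They do not tell look-alikes from the thing itself.
- r.outline_of(name, camera): "region" (384x512 bool, what is visible of it) and "pixel" ([column, row] in pixels, amid what is visible of it).
The state is a dict: "t": time; "joints": joint angles; "qd": joint speeds; "joint_torque": joint torques, N m; "ee_pos": TCP position; "orientation": TCP orientation; "force": force on the tool from outside, world axes, zero at the start; "torque": the same for the moment, N m; "grip_width": opening from 0.0 (shut) to 1.0 (fully open); "gripper_force": force on a finger pad.
Only numpy, scipy, OpenCV 4.12 (cv2) and the standard library are available. Lean on these libraries where they do the work, as an engineer would, in place of code of your own. Each camera call takes 0.05 s, during which the arm holds its last target. There are 200 camera calls.

## Task

Open the shallow wooden case by the toggle on its hinged lid, lay the loose eraser inside, and shut the lid fully again.

Things in the scene. Friction and masses are not known exactly. Their poses are not given: they have to be found in the camera images.
- wood_case: Shallow plain wooden case with brass corners, 104 x 172 x 34 mm shut, fixed to the table. Origin: centre of its underside. x: from front edge (-x, nearer the robot) to hinge edge (+x); y: along its length, parallel to the hinge; z up. Inside is one open grey-lined tray, x = -48 to 48 mm, y = -82 to 82 mm, floor at z = 5 mm, wall tops at 24 mm; the shut lid leaves 25 mm of depth.
- case_lid (a joint): Lid hinge, rad: 0 shut, grows as the lid rises, stop at 1.92; starts shut or slightly ajar. Hinge line parallel to case y at x = 52, z = 24 mm (case frame). Lid: 104 x 172 mm, 10 mm deep, upper face at z = 34 mm when shut. No latch or spring; light friction, under 2 N at the toggle moves it; the lid stays at any angle where it is left, so press it down to shut it.
- toggle (a point): Centre of the dark wooden toggle, the lid's handle: round bar 12 mm thick, 24 mm long, parallel to the hinge, on a 6 mm brass stem at the middle of the lid's front. Lid shut: at x = -41, y = 0, z = 54 mm (case frame), 20 mm over the lid; swings with the lid about the hinge (93 mm in front of it, 30 mm above). Pinched by its two ends from above, it turns between the fingers.
- eraser: Worn pale block eraser, 22 x 50 x 13 mm, lying loose and flat on the table to the right of the case. Origin: centre of its underside; y along its 50 mm length, x across its 22 mm width, z up. About 30 g.
Mind the look-alikes: they are no part of the job. Several things look just like the eraser: the one meant starts nearest to the robot's base.

How it is judged:
By the outcome, as a careful person would: the job done as asked, in the order asked, and still so for the second after the job is handed in, with the robot touching nothing.
It also fails if it takes over 64 s, if anything falls off the work surface, if the arm or the gripper's body presses on something with over 40 N, if the wrist force passes 120 N, or if a joint passes its speed limit or range.

## Working session

There is one attempt and no reset: what is moved stays moved. The work goes in short steps, Python scripts to look and compute and a tool call to move; the robot and the scene stay as the last step left them, time stands still between calls to the robot, and variables do not carry over. Pictures are saved under pics/ and viewed, at most 10 in all, crops included, and the job is handed in when it is done.

Besides the shell and the picture viewer there is one more tool, called after "Emit:" by a JSON object that holds its "api" and its "payload", one argument or row to a line. move_arm: Moves the arm, as the interface text tells. Its arguments: {"type":"object","properties":{"increments":{"type":"array"},"hand":{"type":"number"},"force":{"type":"number"}},"required":["increments"]}

```bash
mkdir -p pics; cat > h.py <<'E'
import numpy as np, cv2
from cell import r
def ray(s,px):
    d=((np.array(px,float)-s['mtx'][:2,2])/np.diag(s['mtx'])[:2]); u=d.copy()
    for _ in range(30): u=d/(1+s['k1']*(u@u))
    R,t=np.array(s['R']),np.array(s['t'])
    return -R.T@t, R.T@np.array([u[0],u[1],1])
def onz(s,px,z):
    c,v=ray(s,px); return c+v*(z-c[2])/v[2]
def proj(s,X):
    c=np.array(s['R'])@X+np.array(s['t']); u=c[:2]/c[2]; u=u*(1+s['k1']*(u@u))
    return u*np.diag(s['mtx'])[:2]+s['mtx'][:2,2]
def rect(s,reg,z):
    cs,_=cv2.findContours(reg.astype(np.uint8),cv2.RETR_EXTERNAL,cv2.CHAIN_APPROX_NONE)
    c=max(cs,key=cv2.contourArea)[:,0]
    p=np.array([onz(s,q,z)[:2] for q in c])*1000
    return cv2.minAreaRect(p.astype(np.float32))
def save(s,n): cv2.imwrite('pics/'+n,s['pixels'][:,:,::-1])
E
python3 - <<'E'
from h import *
ims=[]
for c in ("scene","top"):
    s=r.snapshot(c); ims.append(s); save(s,c+'1.png')
    print(c,'cam',-np.array(s['R']).T@s['t'])
    for n,z in (("eraser",.013),("wood_case",.034),("case_lid",.034),("toggle",.054)):
        for o in r.outline_of(n,c):
            print(n,round(o['conf'],2),np.round(o['pixel']),o['region'].sum(),np.round(onz(s,o['pixel'],z),3),np.round(np.hstack([np.ravel(q) for q in rect(s,o['region'],z)]),1))
s=r.sense();print(r.hold_point_z,s['ee_pos'],s['orientation'],s['t'])
cv2.imwrite('pics/a.png',np.vstack([i['pixels'][:,:,::-1] for i in ims])[:, :] if 0 else cv2.resize(np.hstack([i['pixels'][:,:,::-1] for i in ims]),(800,300)))
E
```

```text
scene cam [-0.01014966 -0.5355231   0.61441865]
eraser 0.58 [334. 256.] 178 [ 0.544 -0.29   0.013] [ 545.2 -291.4   24.7   52.8   74.2]
eraser 0.53 [231. 170.] 96 [0.667 0.125 0.013] [670.4 135.5  32.7  51.9  17.7]
eraser 0.45 [258. 174.] 90 [0.699 0.049 0.013] [703.4  53.7  30.   50.9  81.3]
wood_case 0.91 [190. 190.] 2186 [0.503 0.122 0.034] [501.9 128.6 133.8 214.4   4.7]
case_lid 0.72 [188. 181.] 1418 [0.527 0.158 0.034] [515.7 139.4 102.1 186.8   3.9]
toggle 0.87 [188. 186.] 1440 [0.492 0.115 0.054] [497.8 116.8 100.4 187.1   6.6]
top cam [ 0.48364511 -0.04401549  0.91660082]
eraser 0.76 [205. 152.] 192 [0.713 0.056 0.013] [713.4  59.7  24.1  48.3  81.6]
eraser 0.64 [167. 166.] 200 [0.679 0.144 0.013] [679.8 142.4  23.6  49.8  20.8]
eraser 0.51 [352. 221.] 201 [ 0.548 -0.292  0.013] [ 553.5 -287.2   23.1   50.    79. ]
wood_case 0.82 [166. 233.] 3700 [0.521 0.14  0.034] [517.5 136.5 108.4 176.8   5. ]
case_lid 0.77 [166. 236.] 3614 [0.513 0.139 0.034] [516.9 138.5 106.1 175.2   4.9]
toggle 0.76 [168. 235.] 3640 [0.515 0.13  0.054] [516.  134.  107.8 170.4   4.1]
0.0187 [0.1615638  0.55181524 0.23125357] [ 1.41914056e-01  9.89878982e-01 -2.80161902e-05 -6.33718454e-06] 0.5
```

View pics/top1.png

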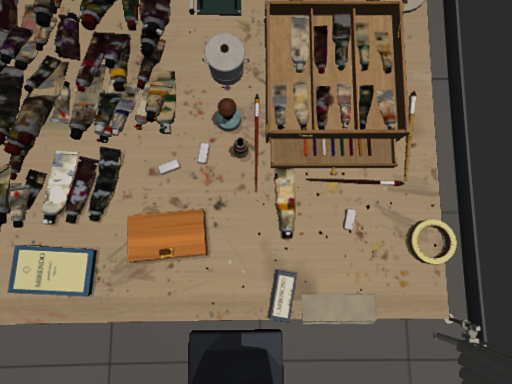

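View pics/scene1.png

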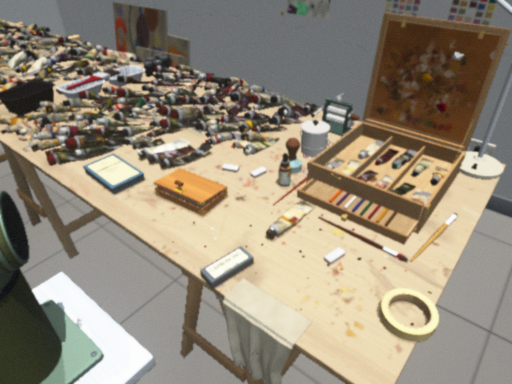

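The scene shows the case at about (167,235) in the top view, with the toggle at (166,252). The eraser nearest the base is the one at (350,219), around world (0.55,-0.29). I'll move above the toggle first.

Emit:
{"api": "move_arm", "payload": {
  "increments": [
    {"linear": [2.4, -3.2, 0], "yaw": 2},
    {"linear": [2.4, -3.2, 0], "yaw": 2},
    {"linear": [2.4, -3.2, 0], "yaw": 2},
    {"linear": [2.4, -3.2, 0], "yaw": 2},
    {"linear": [2.4, -3.2, 0], "yaw": 2},
    {"linear": [2.4, -3.2, 0], "yaw": 2},
    {"linear": [2.4, -3.2, 0], "yaw": 2},
    {"linear": [2.4, -3.2, 0], "yaw": 2},
    {"linear": [2.4, -3.2, 0], "yaw": 2},
    {"linear": [2.4, -3.2, 0], "yaw": 2},
    {"linear": [2.4, -3.2, 0], "yaw": 1},
    {"linear": [2.4, -3.2, 0], "yaw": 0}
  ]
}}

```text
t: 1.5
ee_pos: [0.4505, 0.1661, 0.2317]
orientation: [-0.041, 0.999, 0.0, 0.001]
force: [1.1, 0.8, 0.9]
grip_width: 0.996
gripper_force: 0.0
```

```bash
python3 - <<'E'
from h import *
s=r.snapshot("wrist"); save(s,'w1.png'); print('cam',-np.array(s['R']).T@s['t'],s['R'])
for n,z in (("case_lid",.034),("toggle",.054)):
  for o in r.outline_of(n,"wrist"):
    print(n,round(o['conf'],2),np.round(o['pixel']),o['region'].sum(),np.round(onz(s,o['pixel'],z),4),np.round(np.hstack([np.ravel(q) for q in rect(s,o['region'],z)]),1))
q=r.sense();print(q['ee_pos'],q['orientation'],q['t'])
E
```

```text
cam [0.37598555 0.16077565 0.37355272] [[-0.08227541  0.99660865  0.00140208]
 [ 0.95289463  0.07825433  0.29303255]
 [ 0.29192906  0.0254454  -0.95610144]]
case_lid 0.8 [236. 210.] 8647 [0.5096 0.1354 0.034 ] [516.1 138.7 102.4 176.5   4.8]
toggle 0.72 [238. 214.] 8608 [0.5056 0.1409 0.054 ] [508.5 140.8  97.3 165.4   5.3]
[0.45109544 0.16556974 0.23148013] [-3.80582720e-02  9.99275496e-01 -2.86025140e-05  2.25786164e-04] 1.65
```

View pics/w1.png

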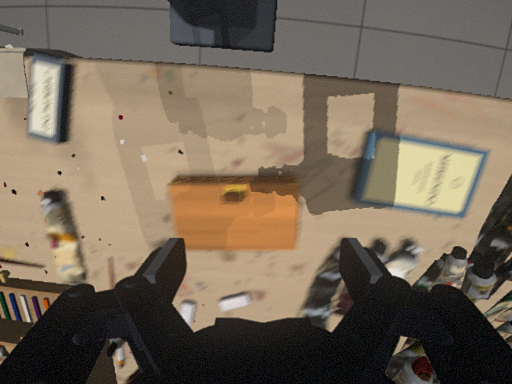

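The wrist picture shows the case lid over columns 170–299. The dark toggle is at about (235,195), with its brass stem just above it at (235,187).

```bash
python3 - <<'E'
from h import *
s=r.snapshot("wrist"); p=s['pixels']; cv2.imwrite('pics/w2.png',cv2.resize(p[165:260,160:310,::-1],(750,475),interpolation=cv2.INTER_CUBIC))
for o in r.outline_of("case_lid","wrist"): print(np.round(o['pixel']),np.round(np.hstack([np.ravel(q) for q in rect(s,o['region'],.034)]),1))
for px in ((235,195),(235,188)): print(onz(s,px,.054))
c=np.array([.5165,.1385]);a=np.radians(4.8);R=np.array([[np.cos(a),-np.sin(a)],[np.sin(a),np.cos(a)]])
for n,q in (('tog',(-.041,0,.054)),('stem',(-.041,0,.034)),('c',(-.052,-.086,.034)),('c',(-.052,.086,.034)),('c',(.052,.086,.034)),('c',(.052,-.086,.034))):
  X=np.r_[c+R@q[:2],q[2]]; u=proj(s,X); print(n,X,u,'crop',(u-[160,165])*5)
q=r.sense();print(q['ee_pos'],q['orientation'],q['t'])
E
```

```text
[239. 213.] [517.  138.9 104.  175.3   4.5]
[0.48107962 0.13438936 0.054     ]
[0.471861   0.13396391 0.054     ]
tog [0.47564379 0.13506921 0.054     ] [235.73738122 190.9397543 ] crop [378.68690612 129.69877152]
stem [0.47564379 0.13506921 0.034     ] [237.16399408 186.58436585] crop [385.81997042 107.92182925]
c [0.47187867 0.04845037 0.034     ] [172.32948101 179.13935599] crop [61.64740505 70.69677996]
c [0.45748608 0.21984714 0.034     ] [302.02058517 178.09002152] crop [710.10292585  65.45010758]
c [0.56112133 0.22854963 0.034     ] [299.29358286 248.32262468] crop [696.46791432 416.61312338]
c [0.57551392 0.05715286 0.034     ] [180.20505489 248.90045451] crop [101.02527445 419.50227253]
[0.44926666 0.16793656 0.23117207] [-4.04152983e-02  9.99182855e-01  2.97944357e-04 -3.69643741e-04] 1.75
```

View pics/w2.png

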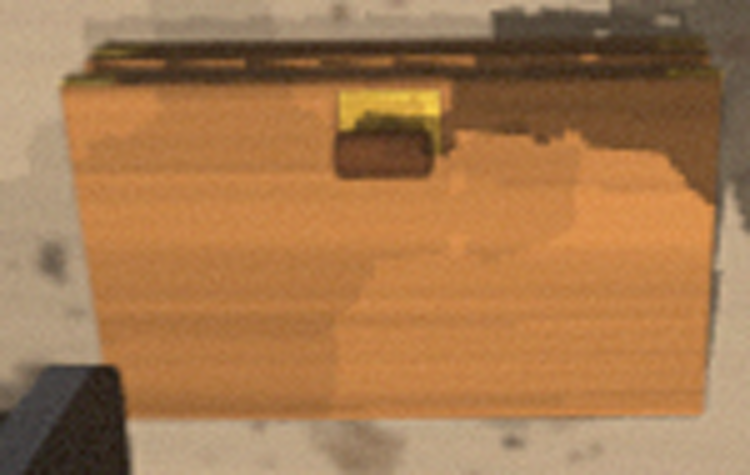

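The crop shows the lid slightly ajar, with a dark slit along its front. The lid corners are at about (65,85), (717,80), (705,415) and (127,418), and the toggle centre is at (385,153). I'll fit the pose and lid angle to these points.

```bash
cat >> h.py <<'E'
def case_pt(p,q,th=0):
    x,y,a=p; d=np.array([q[0]-.052,q[2]-.024]); 
    d=np.array([[np.cos(th),np.sin(th)],[-np.sin(th),np.cos(th)]])@d
    X=np.array([.052+d[0],q[1],.024+d[1]])
    return np.array([x+np.cos(a)*X[0]-np.sin(a)*X[1],y+np.sin(a)*X[0]+np.cos(a)*X[1],X[2]])
E
python3 - <<'E'
from h import *
from scipy.optimize import least_squares
s=r.snapshot("wrist")
P=[(-.052,-.086,.034),(-.052,.086,.034),(.052,.086,.034),(.052,-.086,.034),(-.041,0,.054)]
U=(np.array([(65,85),(717,80),(705,415),(125,418),(385,153)])+.5)/5-.5+[160,165]
f=lambda v:np.ravel([proj(s,case_pt(v[:3],q,v[3]))-u for q,u in zip(P,U)])
o=least_squares(f,[.517,.138,.08,.05]); print(o.x,np.round(o.fun,1),case_pt(o.x[:3],P[4],o.x[3]),case_pt(o.x[:3],P[4],0))
q=r.sense();print(q['ee_pos'],q['orientation'],q['t'])
E
```

```text
[0.51362066 0.14373631 0.09667732 0.08776013] [-0.9  0.3  1.8 -0.9  0.8  0.5 -2.4  1.4  0.4 -0.6] [0.4757855  0.14006707 0.06203577] [0.47281212 0.13977871 0.054     ]
[0.44890821 0.16850885 0.23115472] [-4.11788617e-02  9.99151710e-01  2.25771010e-04 -3.32063060e-04] 1.8
```

Emit:
{"api": "move_arm", "payload": {
  "increments": [
    {"linear": [0.6, -1.0, -2.0], "yaw": 0},
    {"linear": [0.6, -1.0, -2.0], "yaw": 0},
    {"linear": [0.6, -1.0, -2.0], "yaw": 0},
    {"linear": [0.7, 0, -1.0], "yaw": 0},
    {"linear": [0, 0, 0], "yaw": 0},
    {"linear": [0, 0, 0], "yaw": 0},
    {"linear": [0, 0, 0], "yaw": 0},
    {"linear": [0, 0, 0], "yaw": 0}
  ]
}}

```text
t: 2.47
ee_pos: [0.4749, 0.1388, 0.1626]
orientation: [-0.042, 0.999, 0.0, 0.001]
force: [0.6, -0.7, -0.5]
grip_width: 0.999
gripper_force: 0.0
```

```bash
python3 - <<'E'
from h import *
s=r.snapshot("wrist"); save(s,'w3.png')
u=[r_ for r_ in r.outline_of("case_lid","wrist")][:1]
for o in u: print(np.round(o['pixel']),np.round(np.hstack([np.ravel(q) for q in rect(s,o['region'],.034)]),1))
np.savez('w3.npz',mtx=s['mtx'],k1=s['k1'],R=s['R'],t=s['t'])
q=r.sense();print(q['ee_pos'],q['orientation'],q['t'])
im=s['pixels'][:,:,::-1]; cv2.imwrite('pics/w3c.png',cv2.resize(im[130:280,110:340],(805-5,522),interpolation=cv2.INTER_CUBIC))
E
```

```text
[258. 216.] [516.2 138.5 106.3 176.8   4.7]
[0.47496427 0.13847845 0.16247653] [-4.13713086e-02  9.99143221e-01  1.00176182e-04  1.10848137e-03] 2.5667
```

View pics/w3.png

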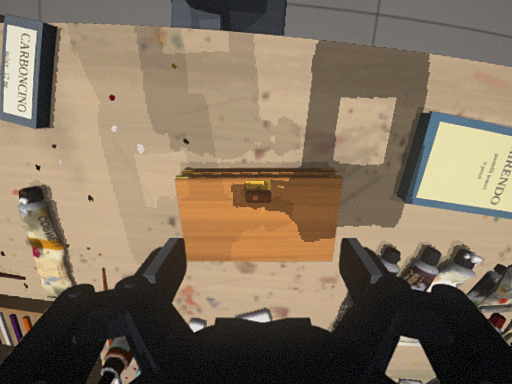

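In this sharper picture the lid corners are at (176,178), (342,177), (333,262) and (184,262), and the toggle bar centre is at about (258,197).

```bash
python3 - <<'E'
from h import *
from scipy.optimize import least_squares
s=dict(np.load('w3.npz')); im=cv2.imread('pics/w3.png')
sub=im[170:215,235:285].astype(int).sum(2); m=(sub<170).astype(np.uint8)
n,l,st,ce=cv2.connectedComponentsWithStats(m); print([(st[i].tolist(),(ce[i]+[235,170]).round(1)) for i in range(1,n) if st[i,4]>30])
P=[(-.052,-.086,.034),(-.052,.086,.034),(.052,.086,.034),(.052,-.086,.034),(-.041,0,.054)]
U=np.array([(176,178),(342,177),(333,262),(184,262),(258,197)],float)
f=lambda v:np.ravel([proj(s,case_pt(v[:3],q,v[3]))-u for q,u in zip(P,U)])
o=least_squares(f,[.517,.138,.08,.05]); print(o.x,np.round(o.fun,1),case_pt(o.x[:3],P[4],o.x[3]),case_pt(o.x[:3],P[4],0))
E
```

```text
[([0, 0, 50, 2, 96], array([259.5, 170.5])), ([0, 4, 50, 4, 106], array([260. , 175.5])), ([11, 17, 25, 16, 249], array([258.3, 195.3]))]
[0.51725389 0.13955334 0.08337816 0.07605267] [-1.3  0.1  0.3  1.1 -0.8  0.2  1.7  0.3  0.2 -1.6] [0.47893568 0.13635101 0.06097936] [0.47639632 0.1361388  0.054     ]
```

Emit:
{"api": "move_arm", "payload": {
  "increments": [
    {"linear": [0.4, -0.2, -3.0], "yaw": 0},
    {"linear": [0, 0, -3.0], "yaw": 0},
    {"linear": [0, 0, -3.0], "yaw": 0},
    {"linear": [0, 0, -2.0], "yaw": 0},
    {"linear": [0, 0, -0.7], "yaw": 0},
    {"linear": [0, 0, 0], "yaw": 0},
    {"linear": [0, 0, 0], "yaw": 0}
  ]
}}

```text
t: 3.15
ee_pos: [0.4794, 0.136, 0.0452]
orientation: [-0.041, 0.999, 0.0, 0.001]
force: [-0.3, 0.1, 0.5]
grip_width: 1.001
gripper_force: 0.0
```

Emit:
{"api": "move_arm", "payload": {
  "increments": [
    {"linear": [0, 0, 0], "yaw": 0},
    {"linear": [0, 0, 0], "yaw": 0},
    {"linear": [0, 0, 0], "yaw": 0},
    {"linear": [0, 0, 0], "yaw": 0},
    {"linear": [0, 0, 0], "yaw": 0},
    {"linear": [0, 0, 0], "yaw": 0},
    {"linear": [0, 0, 0], "yaw": 0},
    {"linear": [0, 0, 0], "yaw": 0},
    {"linear": [0, 0, 0], "yaw": 0}
  ],
  "hand": -1,
  "force": 25
}}

```text
t: 3.9
ee_pos: [0.4788, 0.1351, 0.0444]
orientation: [-0.041, 0.999, -0.001, 0.0]
force: [0.3, -4.5, 2.0]
grip_width: 0.271
gripper_force: 27.8
```

The toggle is gripped: an opening of 0.271 is about 23 mm. Next I'll compute the arc.

```bash
python3 - <<'E'
from h import *
p=(.5173,.1396,.0838)
T=np.linspace(.076,1.80,25)
W=np.array([case_pt(p,(-.041,0,.054),t) for t in T])*100
W=np.round(W,1);D=np.diff(W,axis=0).round(1)
print(W[0],W[-1])
for h in (D[:12],D[12:]): print([{"linear":d.tolist(),"yaw":0} for d in h])
E
```

```text
[47.9 13.6  6.1] [61.9 14.8 10.8]
[{'linear': [0.3, 0.1, 0.6], 'yaw': 0}, {'linear': [0.3, 0.0, 0.7], 'yaw': 0}, {'linear': [0.4, 0.0, 0.5], 'yaw': 0}, {'linear': [0.4, 0.1, 0.6], 'yaw': 0}, {'linear': [0.5, 0.0, 0.5], 'yaw': 0}, {'linear': [0.5, 0.0, 0.5], 'yaw': 0}, {'linear': [0.5, 0.1, 0.5], 'yaw': 0}, {'linear': [0.5, 0.0, 0.4], 'yaw': 0}, {'linear': [0.6, 0.1, 0.4], 'yaw': 0}, {'linear': [0.7, 0.0, 0.3], 'yaw': 0}, {'linear': [0.6, 0.1, 0.3], 'yaw': 0}, {'linear': [0.6, 0.0, 0.3], 'yaw': 0}]
[{'linear': [0.7, 0.1, 0.2], 'yaw': 0}, {'linear': [0.7, 0.1, 0.1], 'yaw': 0}, {'linear': [0.7, 0.0, 0.1], 'yaw': 0}, {'linear': [0.7, 0.1, 0.1], 'yaw': 0}, {'linear': [0.7, 0.0, 0.0], 'yaw': 0}, {'linear': [0.7, 0.1, -0.1], 'yaw': 0}, {'linear': [0.7, 0.0, -0.1], 'yaw': 0}, {'linear': [0.7, 0.1, -0.1], 'yaw': 0}, {'linear': [0.6, 0.1, -0.2], 'yaw': 0}, {'linear': [0.7, 0.0, -0.3], 'yaw': 0}, {'linear': [0.6, 0.1, -0.3], 'yaw': 0}, {'linear': [0.6, 0.0, -0.3], 'yaw': 0}]
```

Emit:
{"api": "move_arm", "payload": {
  "increments": [
    {"linear": [0.3, 0.1, 0.6], "yaw": 0},
    {"linear": [0.3, 0.0, 0.7], "yaw": 0},
    {"linear": [0.4, 0.0, 0.5], "yaw": 0},
    {"linear": [0.4, 0.1, 0.6], "yaw": 0},
    {"linear": [0.5, 0.0, 0.5], "yaw": 0},
    {"linear": [0.5, 0.0, 0.5], "yaw": 0},
    {"linear": [0.5, 0.1, 0.5], "yaw": 0},
    {"linear": [0.5, 0.0, 0.4], "yaw": 0},
    {"linear": [0.6, 0.1, 0.4], "yaw": 0},
    {"linear": [0.7, 0.0, 0.3], "yaw": 0},
    {"linear": [0.6, 0.1, 0.3], "yaw": 0},
    {"linear": [0.6, 0.0, 0.3], "yaw": 0}
  ]
}}

```text
t: 4.9
ee_pos: [0.5359, 0.1399, 0.0993]
orientation: [-0.041, 0.999, -0.001, -0.002]
force: [-0.2, -3.9, -5.1]
grip_width: 0.271
gripper_force: 24.8
```

Emit:
{"api": "move_arm", "payload": {
  "increments": [
    {"linear": [0.7, 0.1, 0.2], "yaw": 0},
    {"linear": [0.7, 0.1, 0.1], "yaw": 0},
    {"linear": [0.7, 0.0, 0.1], "yaw": 0},
    {"linear": [0.7, 0.1, 0.1], "yaw": 0},
    {"linear": [0.7, 0.0, 0.0], "yaw": 0},
    {"linear": [0.7, 0.1, -0.1], "yaw": 0},
    {"linear": [0.7, 0.0, -0.1], "yaw": 0},
    {"linear": [0.7, 0.1, -0.1], "yaw": 0},
    {"linear": [0.6, 0.1, -0.2], "yaw": 0},
    {"linear": [0.7, 0.0, -0.3], "yaw": 0},
    {"linear": [0.6, 0.1, -0.3], "yaw": 0},
    {"linear": [0.6, 0.0, -0.3], "yaw": 0}
  ]
}}

```text
t: 5.9
ee_pos: [0.6191, 0.1472, 0.0912]
orientation: [-0.041, 0.999, -0.001, -0.0]
force: [-1.7, -4.4, 1.9]
grip_width: 0.269
gripper_force: 25.8
```

Emit:
{"api": "move_arm", "payload": {
  "increments": [
    {"linear": [0, 0, 0], "yaw": 0},
    {"linear": [0, 0, 0], "yaw": 0},
    {"linear": [0, 0, 0], "yaw": 0},
    {"linear": [0, 0, 0], "yaw": 0},
    {"linear": [0, 0, 0], "yaw": 0},
    {"linear": [0, 0, 2], "yaw": 0},
    {"linear": [0, 0, 3], "yaw": 0},
    {"linear": [0, 0, 4], "yaw": 0},
    {"linear": [0, 0, 4], "yaw": 0}
  ],
  "hand": 0.1
}}

```text
t: 6.65
ee_pos: [0.6173, 0.1481, 0.2215]
orientation: [-0.041, 0.999, 0.0, -0.001]
force: [1.3, 0.1, -0.0]
grip_width: 0.549
gripper_force: 0.0
```

Emit:
{"api": "move_arm", "payload": {
  "increments": [
    {"linear": [-0.8, -4.0, 0], "yaw": -1},
    {"linear": [-0.8, -4.0, 0], "yaw": -1},
    {"linear": [-0.8, -4.0, 0], "yaw": -2},
    {"linear": [-0.8, -4.0, 0], "yaw": -2},
    {"linear": [-0.8, -4.0, 0], "yaw": -2},
    {"linear": [-0.8, -4.0, 0], "yaw": -2},
    {"linear": [-0.8, -4.0, 0], "yaw": -2},
    {"linear": [-0.8, -4.0, 0], "yaw": -2},
    {"linear": [-0.8, -4.0, 0], "yaw": -2},
    {"linear": [-0.8, -3.0, 0], "yaw": 0},
    {"linear": [0, -3, 0], "yaw": 0},
    {"linear": [0, -1, 0], "yaw": 0}
  ],
  "hand": 0.3
}}

```text
t: 7.65
ee_pos: [0.5378, -0.2863, 0.2217]
orientation: [0.101, 0.995, -0.001, 0.001]
force: [0.0, -0.8, 0.5]
grip_width: 0.649
gripper_force: 0.0
```

Emit:
{"api": "move_arm", "payload": {
  "increments": [
    {"linear": [0, 0, 0], "yaw": 0},
    {"linear": [0, 0, 0], "yaw": 0},
    {"linear": [0, 0, 0], "yaw": 0},
    {"linear": [0, 0, 0], "yaw": 0}
  ]
}}

```text
t: 7.98
ee_pos: [0.5389, -0.2803, 0.2212]
orientation: [0.098, 0.995, 0.0, -0.0]
force: [0.1, 0.9, -0.1]
grip_width: 0.652
gripper_force: 0.0
```

```bash
python3 - <<'E'
from h import *
for c in ("wrist","top","scene"):
  s=r.snapshot(c); save(s,c+'4.png')
  for n,z in (("eraser",.013),):
   for o in r.outline_of(n,c):
    print(c,n,round(o['conf'],2),np.round(o['pixel']),o['region'].sum(),np.round(onz(s,o['pixel'],z),4),np.round(np.hstack([np.ravel(q) for q in rect(s,o['region'],z)]),1))
a,b=[cv2.imread(f'pics/{c}4.png') for c in ("wrist","top")]
cv2.imwrite('pics/v4.png',np.hstack([a[60:360,40:440],b[100:300,60:327].repeat(1,0) if 0 else cv2.resize(b[120:320,80:347],(400,300))]))
q=r.sense();print(q['ee_pos'],q['orientation'],q['t'])
E
```

```text
wrist eraser 0.81 [497. 232.] 525 [0.7049 0.0568 0.013 ] [709.5  55.2  30.7  53.6  81.5]
wrist eraser 0.46 [503. 106.] 1246 [0.5162 0.0542 0.013 ] [528.2  54.8 116.2  25.2   2.4]
top eraser 0.78 [203. 157.] 202 [0.7031 0.0594 0.013 ] [713.2  60.1  24.9  48.9  79.6]
top eraser 0.68 [349. 221.] 160 [ 0.5476 -0.2844  0.013 ] [ 553.4 -286.9   21.8   48.1   77.5]
top eraser 0.68 [167. 166.] 212 [0.6813 0.1459 0.013 ] [680.4 143.   24.7  50.5  19.2]
scene eraser 0.46 [234. 164.] 49 [0.6925 0.1384 0.013 ] [679.1 123.9  35.   21.   42.3]
[ 0.53877618 -0.28151796  0.22137172] [ 9.81195998e-02  9.95174629e-01 -7.49900951e-06  4.26188201e-05] 8.2833
```

View pics/v4.png

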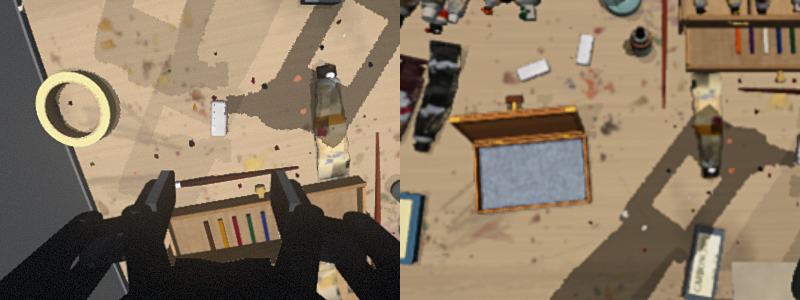

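The wrist half shows the eraser at crop (219,118), full-image (259,178), clear of other things. The top half shows the lid standing open and the tray empty.

```bash
python3 - <<'E'
from h import *
s=r.snapshot("wrist"); g=s['pixels'][148:210,238:285].astype(int)
m=((g.min(2)>150)&(g.max(2)-g.min(2)<40)).astype(np.uint8)
n,l,st,ce=cv2.connectedComponentsWithStats(m); i=1+st[1:,4].argmax(); print(st[i],ce[i]+[238,148])
reg=np.zeros((384,512),np.uint8); reg[148:210,238:285]=(l==i)
for z in (.013,):print(rect(s,reg,z))
q=r.sense();a=np.degrees(np.arctan2(q['orientation'][1],q['orientation'][0]));print(q['ee_pos'],2*a-90)
E
```

```text
[ 14  14  15  34 481] [258.73180873 179.03326403]
((551.6063232421875, -287.6001892089844), (19.393070220947266, 46.299354553222656), 78.73350524902344)
[ 0.53871582 -0.28169088  0.22134558] 78.71970953722644
```

Emit:
{"api": "move_arm", "payload": {
  "increments": [
    {"linear": [1.3, -0.6, -3.5], "yaw": 0},
    {"linear": [0, 0, -4], "yaw": 0},
    {"linear": [0, 0, -4], "yaw": 0},
    {"linear": [0, 0, -4], "yaw": 0},
    {"linear": [0, 0, -3], "yaw": 0},
    {"linear": [0, 0, -2], "yaw": 0},
    {"linear": [0, 0, -1.2], "yaw": 0},
    {"linear": [0, 0, 0], "yaw": 0},
    {"linear": [0, 0, 0], "yaw": 0},
    {"linear": [0, 0, 0], "yaw": 0}
  ]
}}

```text
t: 9.17
ee_pos: [0.5532, -0.2893, 0.0064]
orientation: [0.099, 0.995, -0.001, 0.002]
force: [0.3, -0.8, 0.9]
grip_width: 0.653
gripper_force: 0.0
```

Emit:
{"api": "move_arm", "payload": {
  "increments": [
    {"linear": [0, 0, 0], "yaw": 0},
    {"linear": [0, 0, 0], "yaw": 0},
    {"linear": [0, 0, 0], "yaw": 0},
    {"linear": [0, 0, 0], "yaw": 0},
    {"linear": [0, 0, 0], "yaw": 0},
    {"linear": [0, 0, 0], "yaw": 0},
    {"linear": [0, 0, 0], "yaw": 0},
    {"linear": [0, 0, 0], "yaw": 0},
    {"linear": [0, 0, 0], "yaw": 0}
  ],
  "hand": -1,
  "force": 25
}}

```text
t: 9.92
ee_pos: [0.5527, -0.289, 0.0061]
orientation: [0.099, 0.995, -0.001, 0.001]
force: [-1.5, 0.8, 6.2]
grip_width: 0.248
gripper_force: 25.2
```

Emit:
{"api": "move_arm", "payload": {
  "increments": [
    {"linear": [0, 0, 2], "yaw": 0},
    {"linear": [0, 0, 4], "yaw": 0},
    {"linear": [0, 0, 4], "yaw": 0},
    {"linear": [0, 0, 4], "yaw": 0},
    {"linear": [-0.5, 2.8, 0], "yaw": 2},
    {"linear": [-0.5, 4.0, 0], "yaw": 2},
    {"linear": [-0.5, 4.0, 0], "yaw": 2},
    {"linear": [-0.5, 4.0, 0], "yaw": 2},
    {"linear": [-0.5, 4.0, 0], "yaw": 2},
    {"linear": [-0.5, 4.0, 0], "yaw": 2},
    {"linear": [-0.5, 4.0, 0], "yaw": 2},
    {"linear": [-0.5, 4.0, 0], "yaw": 2}
  ]
}}

```text
t: 10.92
ee_pos: [0.5107, 0.0216, 0.1443]
orientation: [-0.041, 0.999, 0.0, 0.0]
force: [0.6, 0.4, -0.1]
grip_width: 0.25
gripper_force: 24.6
```

Emit:
{"api": "move_arm", "payload": {
  "increments": [
    {"linear": [-0.5, 4.0, 0], "yaw": 0},
    {"linear": [-0.2, 4.0, 0], "yaw": 0},
    {"linear": [0, 3.0, 0], "yaw": 0},
    {"linear": [0, 1.0, 0], "yaw": 0},
    {"linear": [0, 0, 0], "yaw": 0},
    {"linear": [0, 0, 0], "yaw": 0},
    {"linear": [0, 0, 0], "yaw": 0}
  ]
}}

```text
t: 11.5
ee_pos: [0.5046, 0.1386, 0.1441]
orientation: [-0.04, 0.999, -0.0, -0.0]
force: [0.1, -0.0, -0.8]
grip_width: 0.247
gripper_force: 24.6
```

Emit:
{"api": "move_arm", "payload": {
  "increments": [
    {"linear": [0, 0, -3], "yaw": 0},
    {"linear": [0, 0, -3], "yaw": 0},
    {"linear": [0, 0, -3], "yaw": 0},
    {"linear": [0, 0, -2], "yaw": 0},
    {"linear": [0, 0, -1.3], "yaw": 0},
    {"linear": [0, 0, -0.7], "yaw": 0},
    {"linear": [0, 0, -0.3], "yaw": 0},
    {"linear": [0, 0, 0], "yaw": 0},
    {"linear": [0, 0, 0], "yaw": 0}
  ]
}}

```text
t: 12.25
ee_pos: [0.5057, 0.1388, 0.0121]
orientation: [-0.04, 0.999, -0.0, 0.001]
force: [0.4, 0.3, -0.2]
grip_width: 0.247
gripper_force: 24.7
```

Emit:
{"api": "move_arm", "payload": {
  "increments": [
    {"linear": [0, 0, 0], "yaw": 0},
    {"linear": [0, 0, 0], "yaw": 0},
    {"linear": [0, 0, 0], "yaw": 0},
    {"linear": [0, 0, 0], "yaw": 0},
    {"linear": [0, 0, 0], "yaw": 0},
    {"linear": [0, 0, 2], "yaw": 0},
    {"linear": [0, 0, 3], "yaw": 0},
    {"linear": [0, 0, 4], "yaw": 0},
    {"linear": [0, 0, 4], "yaw": 0},
    {"linear": [0, 0, 3], "yaw": 0},
    {"linear": [0, 0, 0], "yaw": 0},
    {"linear": [0, 0, 0], "yaw": 0}
  ],
  "hand": 0.0
}}

```text
t: 13.25
ee_pos: [0.5065, 0.1402, 0.1741]
orientation: [-0.041, 0.999, 0.0, 0.003]
force: [-0.8, 1.0, -0.8]
grip_width: 0.501
gripper_force: 0.0
```

```bash
python3 - <<'E'
from h import *
a=r.snapshot("wrist")['pixels'];b=r.snapshot("scene")['pixels']
cv2.imwrite('pics/v5.png',np.hstack([a[100:384,100:460],cv2.resize(b[120:260,120:297],(360,284))])[:,:,::-1])
q=r.sense();print(q['ee_pos'],q['orientation'],q['t'])
E
```

```text
[0.5035866  0.1398006  0.17025805] [-4.09211990e-02  9.99161902e-01 -9.71656638e-05 -9.69206122e-04] 13.35
```

View pics/v5.png

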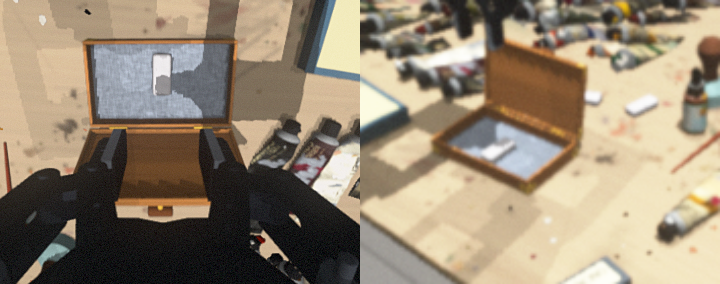

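The eraser lies flat in the tray at crop (162,74) of the wrist half, and the lid is standing open. I'll re-grip the toggle and reverse the arc.

Emit:
{"api": "move_arm", "payload": {
  "increments": [
    {"linear": [1, 0, 3], "yaw": 0},
    {"linear": [3, 0.2, 2], "yaw": 0},
    {"linear": [3, 0.3, 0], "yaw": 0},
    {"linear": [3, 0.3, 0], "yaw": 0},
    {"linear": [1.4, 0.1, 0], "yaw": 0},
    {"linear": [0, 0, 0], "yaw": 0},
    {"linear": [0, 0, 0], "yaw": 0},
    {"linear": [0, 0, 0], "yaw": 0},
    {"linear": [0, 0, 0], "yaw": 0}
  ],
  "hand": 0.1
}}

```text
t: 14.1
ee_pos: [0.6169, 0.1488, 0.22]
orientation: [-0.041, 0.999, -0.0, -0.002]
force: [0.4, -0.2, -0.1]
grip_width: 0.544
gripper_force: 0.0
```

Emit:
{"api": "move_arm", "payload": {
  "increments": [
    {"linear": [0.2, -0.1, -3], "yaw": 0},
    {"linear": [0, 0, -4], "yaw": 0},
    {"linear": [0, 0, -3], "yaw": 0},
    {"linear": [0, 0, -2], "yaw": 0},
    {"linear": [0, 0, -0.9], "yaw": 0},
    {"linear": [0, 0, 0], "yaw": 0},
    {"linear": [0, 0, 0], "yaw": 0}
  ]
}}

```text
t: 14.68
ee_pos: [0.6206, 0.1479, 0.093]
orientation: [-0.041, 0.999, 0.0, 0.0]
force: [0.4, -0.2, -0.3]
grip_width: 0.548
gripper_force: 0.0
```

Emit:
{"api": "move_arm", "payload": {
  "increments": [
    {"linear": [0, 0, 0], "yaw": 0},
    {"linear": [0, 0, 0], "yaw": 0},
    {"linear": [0, 0, 0], "yaw": 0},
    {"linear": [0, 0, 0], "yaw": 0},
    {"linear": [0, 0, 0], "yaw": 0},
    {"linear": [0, 0, 0], "yaw": 0}
  ],
  "hand": -1,
  "force": 25
}}

```text
t: 15.18
ee_pos: [0.6231, 0.1475, 0.0947]
orientation: [-0.041, 0.999, -0.0, 0.003]
force: [2.8, -2.8, 6.0]
grip_width: 0.269
gripper_force: 26.8
```

Gripped; now the reverse arc.

Emit:
{"api": "move_arm", "payload": {
  "increments": [
    {"linear": [-0.6, 0.0, 0.3], "yaw": 0},
    {"linear": [-0.6, -0.1, 0.3], "yaw": 0},
    {"linear": [-0.7, 0.0, 0.3], "yaw": 0},
    {"linear": [-0.6, -0.1, 0.2], "yaw": 0},
    {"linear": [-0.7, -0.1, 0.1], "yaw": 0},
    {"linear": [-0.7, 0.0, 0.1], "yaw": 0},
    {"linear": [-0.7, -0.1, 0.1], "yaw": 0},
    {"linear": [-0.7, 0.0, 0.0], "yaw": 0},
    {"linear": [-0.7, -0.1, -0.1], "yaw": 0},
    {"linear": [-0.7, 0.0, -0.1], "yaw": 0},
    {"linear": [-0.7, -0.1, -0.1], "yaw": 0},
    {"linear": [-0.7, -0.1, -0.2], "yaw": 0}
  ]
}}

```text
t: 16.18
ee_pos: [0.5395, 0.1403, 0.1021]
orientation: [-0.041, 0.999, -0.0, 0.001]
force: [1.8, -3.3, 4.4]
grip_width: 0.273
gripper_force: 27.8
```

Emit:
{"api": "move_arm", "payload": {
  "increments": [
    {"linear": [-0.6, 0.0, -0.3], "yaw": 0},
    {"linear": [-0.6, -0.1, -0.3], "yaw": 0},
    {"linear": [-0.7, 0.0, -0.3], "yaw": 0},
    {"linear": [-0.6, -0.1, -0.4], "yaw": 0},
    {"linear": [-0.5, 0.0, -0.4], "yaw": 0},
    {"linear": [-0.5, -0.1, -0.5], "yaw": 0},
    {"linear": [-0.5, 0.0, -0.5], "yaw": 0},
    {"linear": [-0.5, 0.0, -0.5], "yaw": 0},
    {"linear": [-0.4, -0.1, -0.6], "yaw": 0},
    {"linear": [-0.4, 0.0, -0.5], "yaw": 0},
    {"linear": [-0.3, 0.0, -0.7], "yaw": 0},
    {"linear": [-0.3, -0.1, -0.6], "yaw": 0}
  ]
}}

```text
t: 17.18
ee_pos: [0.4786, 0.135, 0.0442]
orientation: [-0.041, 0.999, -0.001, -0.002]
force: [1.9, -4.1, 1.8]
grip_width: 0.271
gripper_force: 28.5
```

Emit:
{"api": "move_arm", "payload": {
  "increments": [
    {"linear": [-0.1, 0, -0.3], "yaw": 0},
    {"linear": [-0.1, 0, -0.3], "yaw": 0},
    {"linear": [0, 0, -0.2], "yaw": 0},
    {"linear": [0, 0, 0], "yaw": 0},
    {"linear": [0, 0, 0], "yaw": 0}
  ]
}}

```text
t: 17.6
ee_pos: [0.4761, 0.1349, 0.0373]
orientation: [-0.041, 0.999, -0.001, -0.003]
force: [-4.4, -7.1, 10.6]
grip_width: 0.268
gripper_force: 29.4
```

Emit:
{"api": "move_arm", "payload": {
  "increments": [
    {"linear": [0, 0, 0], "yaw": 0},
    {"linear": [0, 0, 0], "yaw": 0},
    {"linear": [0, 0, 0], "yaw": 0},
    {"linear": [0, 0, 0], "yaw": 0},
    {"linear": [0, 0, 0], "yaw": 0},
    {"linear": [0, 0, 2], "yaw": 0},
    {"linear": [0, 0, 3], "yaw": 0},
    {"linear": [0, 0, 1.5], "yaw": 0}
  ],
  "hand": 0.1
}}

```text
t: 18.27
ee_pos: [0.4795, 0.1362, 0.1043]
orientation: [-0.041, 0.999, 0.0, 0.001]
force: [1.1, 1.6, 1.1]
grip_width: 0.546
gripper_force: 0.0
```

Emit:
{"api": "move_arm", "payload": {
  "increments": [
    {"linear": [0, 0, 0], "yaw": 0},
    {"linear": [0, 0, 0], "yaw": 0},
    {"linear": [0, 0, 0], "yaw": 0},
    {"linear": [0, 0, 0], "yaw": 0},
    {"linear": [0, 0, 0], "yaw": 0},
    {"linear": [0, 0, 0], "yaw": 0},
    {"linear": [0, 0, 0], "yaw": 0},
    {"linear": [0, 0, 0], "yaw": 0}
  ],
  "hand": -1
}}

```text
t: 18.93
ee_pos: [0.4783, 0.1358, 0.1018]
orientation: [-0.041, 0.999, -0.0, -0.0]
force: [-0.3, 1.1, -0.5]
grip_width: 0.001
gripper_force: 0.0
```

Emit:
{"api": "move_arm", "payload": {
  "increments": [
    {"linear": [-0.2, 0, -2.0], "yaw": 0},
    {"linear": [0, 0, -1.6], "yaw": 0},
    {"linear": [0, 0, -0.4], "yaw": 0},
    {"linear": [0, 0, -0.2], "yaw": 0},
    {"linear": [0, 0, -0.2], "yaw": 0},
    {"linear": [0, 0, 0], "yaw": 0},
    {"linear": [0, 0, 0], "yaw": 0}
  ]
}}

```text
t: 19.52
ee_pos: [0.4745, 0.1356, 0.0596]
orientation: [-0.041, 0.999, -0.0, -0.003]
force: [-7.9, -1.6, 12.7]
grip_width: 0.003
gripper_force: 6.2
```

Emit:
{"api": "move_arm", "payload": {
  "increments": [
    {"linear": [0, 0, 2], "yaw": 0},
    {"linear": [0, 0, 4], "yaw": 0},
    {"linear": [0, 0, 4], "yaw": 0},
    {"linear": [-1, 0, 2], "yaw": 0},
    {"linear": [-2, 0, 0], "yaw": 0},
    {"linear": [0, 0, 0], "yaw": 0},
    {"linear": [0, 0, 0], "yaw": 0},
    {"linear": [0, 0, 0], "yaw": 0},
    {"linear": [0, 0, 0], "yaw": 0}
  ]
}}

```text
t: 20.27
ee_pos: [0.4468, 0.1357, 0.1777]
orientation: [-0.041, 0.999, -0.0, -0.0]
force: [-0.3, -0.6, -0.2]
grip_width: 0.001
gripper_force: 0.0
```

```bash
python3 - <<'E'
from h import *
a=r.snapshot("wrist");b=r.snapshot("scene")['pixels'];p=(.5173,.1396,.0838)
for th in (0,.04,.076): print(th,proj(a,case_pt(p,(-.041,0,.054),th)),proj(a,case_pt(p,(-.052,-.086,.034),th)),proj(a,case_pt(p,(.052,.086,.034),0)))
cv2.imwrite('pics/v6.png',np.hstack([cv2.resize(a['pixels'][120:260,150:350],(480,336),interpolation=cv2.INTER_CUBIC),cv2.resize(b[140:240,130:230],(320,336),interpolation=cv2.INTER_CUBIC)])[:,:,::-1])
E
```

```text
0 [259.42390968 212.30606288] [184.06218254 196.93306644] [328.24110176 275.07103387]
0.04 [259.39698038 214.69824625] [183.06779662 198.48599529] [328.24110176 275.07103387]
0.076 [259.37333149 216.99118904] [182.16783684 200.03298383] [328.24110176 275.07103387]
```

View pics/v6.png

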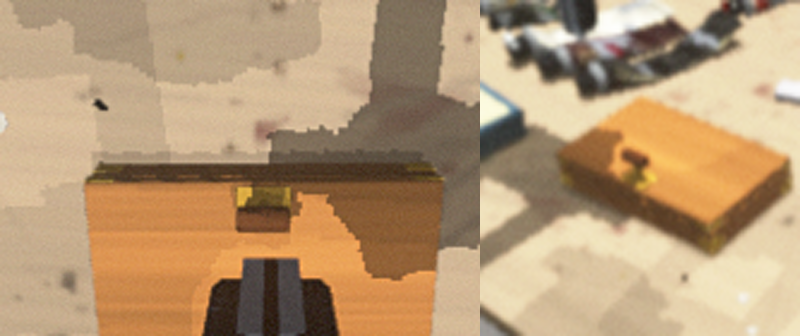

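The lid is shut: its front corner at crop (86,181) matches a zero lid angle, and there is no slit along the front. I'm handing the job in.

```bash
python3 -c "
from cell import r
print(r.sign_off())"
```

```text
the job is handed in; nothing more can be done
None
```

The eraser nearest the robot's base is in the wooden case, the lid is pressed fully shut, and the job is handed in (about 20 s of the 64 s used).

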